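# Close up the masa tub: lid on, hold-down leg to its mark, cam lever shut

### The job

Close up the masa tub: put the red lid squarely on the tub and let go of it, then push the spring-returned hold-down leg out over the lid by its blue guard until the leg's black pointer lines up with the red length mark. Holding the leg there, slide the green cam lever fully closed by pinching it against the blue cheek; do not close it anywhere but at the mark. Leave the other things alone, and finish still gripping cheek and lever, with the pointer on the mark: the clamp alone does not hold the leg, so do not let go.

Things in the scene. Friction and masses are not known exactly. Their poses are not given: they have to be found in the camera images.
- lid_grip (a point): On the loose red lid's knob, on its axis (z up), 40 mm above the lid's underside. Lid (0.1 to 0.2 kg): tapered plug 106 mm across, 10 mm deep; disc 132 mm across, 6 mm thick; white round knob 24 mm across, 40 mm tall (this point is 24 mm above the disc, 16 mm below the knob's top). Starts flat on the table, right (-y) of the board.
- tub_mouth (a point): Centre of the white tub's mouth at rim height, 72 mm above the table. Tub 124 mm across outside, 116 mm inside, fixed on a board with the leg's rail. x: the way the leg slides out, from rail to tub; y: across the rail; z up. With the lid seated (disc on the rim) lid_grip is 30 mm above this point.
- leg_grip (a point): Grip centre of the leg's head, 125 mm above the table; moves with the leg. x: the way the leg slides out, to the tub; y: across, to the lever side; z up. Blue cheek on the -y side and closed green lever tab on +y measure 30 mm over their outer faces, centred here. Two fingers can straddle them from above, behind the guard, closing along y; there is 30 mm below this point to the bar.
- guard_rear (a point): Centre of the rear (-x) face of the blue cross-wise guard on the leg's head, 16 mm ahead of leg_grip; same axes. The plate is 116 mm wide in y, 6 mm thick, its top 147 mm above the table. Open fingers standing behind it and moved along +x push the leg out.
- cheek_face (a point): Centre of the outer (-y) face of the fixed blue cheek, 15 mm from leg_grip; same axes. 30 mm long in x, 8 mm thick, top 145 mm above the table.
- lever_face (a point): Centre of the outer (+y) face of the green cam lever tab on the leg's head (28 mm long in x, 8 mm thick, top 145 mm above the table); same axes as leg_grip. Wide open it is 31 mm from leg_grip in +y, closed 15 mm.
- leg_tip (a point): Front end of the steel leg (bar 24 mm wide, 85 to 95 mm above the table, on a rail whose top is at 83 mm), at mid-height. At rest it is 39 mm short of the seated lid's edge; it passes 7 mm above the lid's disc and at the mark stops short of the knob.
- leg: The sliding leg (steel bar, blue cheek and guard, pointer), sliding 88 mm at most; it starts fully back. A spring pushes it back with 3 N at rest, rising to 4.8 N fully out, and returns it if let go; friction about 1 N. Its origin is not on it: use its points leg_grip, guard_rear, cheek_face, leg_tip, pointer.
- lever: The green cam lever on the leg: it slides 16 mm along -y of leg_grip, towards the cheek, from wide open (it starts 0 to 3 mm from there) to its closed stop. Friction about 3.5 N; it stays where it is left and rides on the leg. Its origin is not on it: use lever_face.
- pointer (a point): Outer tip of the black pointer, 4 mm wide in x, sticking out sideways (+y of leg_grip) from the leg's tail, 60 mm behind leg_grip, 92 mm above the table; moves with the leg.
- mark (a point): Top centre of the red length mark, a tab 5 mm wide along the rail, 12 mm across, 9 mm tall, fixed on the rail's ledge, a red stripe below it on the rail's side; top 92 mm above the table; axes as leg_grip. The leg is at its length when pointer and mark agree along x (7 mm apart across). 50 to 78 mm of travel from rest; may start below the lever.
- salt_dish: Bystander: blue ceramic salt dish, 84 mm across, 35 mm tall, loose on the wooden turntable (220 mm across, 32 mm tall) at the left; origin at its underside centre.
- cruet: Bystander: green glass cruet, 64 mm across, 150 mm tall, loose on the turntable; origin at its underside centre.
- masher: Bystander: wooden masher, 190 mm long, 50 mm across, lying loose beyond the board; origin on the table where handle and head meet, x along it towards the head.
Things that resemble listed ones, but are neither listed nor needed, are in the scene too. What is meant by the part that bears lid_grip is not yellow, and is the smaller of those in its own colour.

How it is judged:
On the way, in this order (a step that is already met when the one before it is completed fails the run):
1. the lid sits on the tub, released, the leg still back (horizontal distance between lid_grip and tub_mouth below 0.009 m and z of lid_grip in the frame of tub_mouth between 0.026 and 0.034 m and angle between lid_grip's own z axis and vertical below 0.06 rad and contact force between the fingers and anything else below 0.3 N and x of leg_grip in the frame of tub_mouth below -0.165 m), for 0.2 s.
2. the leg is held at the mark with the lever still open (x of pointer in the frame of mark between -0.006 and 0.006 m and y of lever_face in the frame of leg_grip above 0.023 m and contact force between the fingers and leg above 1 N), for 0.2 s.
At the end, for the whole second after the job is handed in: The lid is seated on the tub (centred within 9 mm, height within 4 mm, level within 3.4 degrees); the pointer is within 6 mm of the mark; the lever is closed (12 of 16 mm or more); the fingers still press on the lever and on the leg's blue cheek with 3 N or more each, and the leg is still (horizontal distance between lid_grip and tub_mouth below 0.009 m and z of lid_grip in the frame of tub_mouth between 0.026 and 0.034 m and angle between lid_grip's own z axis and vertical below 0.06 rad and x of pointer in the frame of mark between -0.006 and 0.006 m and y of lever_face in the frame of leg_grip below 0.019 m and contact force between the fingers and lever above 3 N and contact force between the fingers and leg_c0 above 3 N and linear speed of leg below 0.01 m/s); the arm keeps its last pose, push and grip.
It fails at once if the lever is closed while the leg is off the mark by more than 10 mm (y of lever_face in the frame of leg_grip below 0.021 m and (x of pointer in the frame of mark below -0.01 m or x of pointer in the frame of mark above 0.01 m)).
It fails at once if the salt dish, cruet or masher is disturbed (moved 30 mm) (distance of any of salt_dish, cruet, masher from where it was at the start of the episode above 0.03 m).
It also fails if it takes over 48 s, if anything falls off the work surface, if the arm or the gripper's body presses on something with over 40 N, if the wrist force passes 120 N, or if a joint passes its speed limit or range.

### The arm

A 6-joint arm with a two-finger parallel gripper is mounted at the origin on the work surface. World frame = base frame: x ahead of the robot, y to its left, z up, the work surface at z = 0. Lengths are in m, angles in rad, forces in N, time in s.
With the tool pointing down it reaches from about 0.275 to 0.725 m from the base axis. Payload 5.6 kg.
Tool frame: the origin (TCP) lies at the very end of the fingers, on their centre line; the grasp point (between the pads) lies 19 mm behind it; y points along the fingers, z is the direction in which the jaws open and shut, and the axes are right-handed (so a half turn about y gives the same grasp; the last joint's range is limited). The gripper opens to 85 mm and grips with 20 to 120 N. Pads are 22 mm wide; open, the fingers measure 114 mm over their backs; the gripper's body (76 mm by 85 mm) begins 54 mm behind the grasp point. The pads swing forward as they close: fully open they stand 13 mm farther back than shut.
Start: joints at [-0.908, 0.255, 0.108, 0, -1.424, -0.285], TCP at [0.203, -0.511, 0.231] pointing down, gripper open.
Joint ranges: [-2.95, 2.95], [-1.21, 1.97], [-1.09, 1.5], [-2.87, 1.71], [-2.94, -0.07], [-3.05, 3.05]. Speed limits (rad/s): [2.57, 2.57, 3.14, 3.14, 3.14, 3.14].

### API

Orientations are given as a unit quaternion [x, y, z, w].
In Python, from rig import * gives the robot as it stands. The module is installed in compiled form; this text tells all that it offers.
- The arm moves only by the tool send_rows, never from a script. Its arguments are lists of equal length, an entry for each row: "travel": the shift along the tool's x, y, z in m, a list of three; "twist": the turn about the tool's y in units of 8 degrees (1.0 is 8 degrees); "hand": the closure in counts, from 0 (fully open) to 255 (shut). A call has 1 to 8 rows; each row is the pose to reach, as a shift and turn from the pose measured when the call began, along the tool's axes at that moment; what a row does not reach only later rows make up. A row lasts 1/10 s, in which the tool goes at most 50 mm and 8.59 degrees, less where a joint would pass 70% of its speed; a pose out of reach is approached as far as the arm can. A call with a gripper value outside its range is refused whole. The fingers move at their own pace and stop on an object; "newtons" is the grip in N (left out, the last holds). Time passes only in rows, so rows that repeat a pose let the fingers close. It gives the time, the measured TCP pose, the force and the opening at its end, in the units of the state.
- get_obs(): the state, without advancing time (a new reading comes with each control period).
- get_image(name): name is "side" or "top" or "wrist"; returns (picture, depth): 480x640x3 uint8, blue, green, red; 480x640 float32, m along the optical axis (not along the pixel's ray), 0 where there is no reading.
- get_calibration(name): a dict with "intrinsics" (3x3 intrinsics, pixels), "view" (4x4, takes a point from world to camera coordinates). Camera axes: x right, y down, z forward; pixel columns grow to the right and rows downward; lengths in m; the calibration is good to about 2 mm. A picture is of the moment at which its call begins: read the wrist's pose just before it. get_calibration takes no time and is no camera call; for the wrist camera it gives the pose at the moment of the call.
- close_job(): hands the job in, once; it reports no verdict.
The state is a dict: "time_s": time; "joint_pos": joint angles; "dq": joint speeds; "joint_efforts": joint torques, N m; "eef_pos": TCP position; "eef_rot": TCP orientation; "wrist_force": force on the tool from outside, world axes, zero at the start; "torque": the same for the moment, N m; "grip_width": finger opening in m.
Only numpy, scipy, OpenCV 4.12 (cv2) and the standard library are available. Lean on these libraries where they do the work, as an engineer would, in place of code of your own. Each camera call takes 0.05 s, during which the arm holds its last target. There are 200 camera calls.

## Working session

There is one attempt and no reset: what is moved stays moved. The work goes in short steps, Python scripts to look and compute and a tool call to move; the robot and the scene stay as the last step left them, time stands still between calls to the robot, and variables do not carry over. Pictures are saved under pics/ and viewed, on a budget of 10 in all, crops included, one or two more only if the job needs it, and the job is handed in when it is done.

Besides the shell and the picture viewer there is one more tool, called after "Call:" in YAML: its name, and indented under it one key for each argument. send_rows: Moves the arm, as the interface text tells. Its arguments: {"type":"object","properties":{"travel":{"type":"array"},"twist":{"type":"array"},"hand":{"type":"array"},"newtons":{"type":"number"}},"required":["travel","twist","hand"]}

```bash
mkdir -p pics; cat > h.py <<'E'
from rig import *
import numpy as np, cv2
from scipy.spatial.transform import Rotation as R
def shot(n,save=None):
    c=get_calibration(n); im,d=get_image(n)
    if save: cv2.imwrite('pics/'+save,im)
    return im,d,np.array(c['intrinsics']),np.array(c['view'])
def ray(K,V,u,v,z):
    "pixel -> world point on plane z"
    r=V[:3,:3].T@np.linalg.inv(K)@np.array([u,v,1.]); o=-V[:3,:3].T@V[:3,3]
    return o+r*(z-o[2])/r[2]
def cloud(d,K,V):
    v,u=np.indices(d.shape); p=np.stack([(u-K[0,2])/K[0,0]*d,(v-K[1,2])/K[1,1]*d,d],-1)
    return (p-V[:3,3])@V[:3,:3]
def totool(dw):
    return R.from_quat(get_obs()['eef_rot']).inv().apply(dw)
E
python3 - <<'E'
from h import *
o=get_obs(); print({k:np.round(v,3) for k,v in o.items()}); print(R.from_quat(o['eef_rot']).as_matrix().round(3))
for n in('top','side'):
    im,d,K,V=shot(n,n+'0.png'); print(n,K.round(1),V.round(3)); np.savez('pics/'+n+'0.npz',im=im,d=d,K=K,V=V)
E
```

```text
{'time_s': np.float64(0.0), 'joint_pos': array([-0.908,  0.256,  0.107, -0.   , -1.424, -0.285]), 'dq': array([-0.001,  0.001,  0.   , -0.   ,  0.002, -0.   ]), 'joint_efforts': array([ 3.0000e-03, -3.8663e+01,  2.3794e+01,  5.3650e+00, -6.0000e-03,
       -0.0000e+00]), 'eef_pos': array([ 0.203, -0.511,  0.23 ]), 'eef_rot': array([-0.694, -0.133,  0.133,  0.695]), 'wrist_force': array([-0.303, -0.077,  0.082]), 'torque': array([-0.033, -0.029,  0.001]), 'grip_width': np.float64(0.085)}
[[ 0.93  -0.001 -0.369]
 [ 0.369  0.002  0.93 ]
 [-0.    -1.     0.002]]
top [[511.6   0.  321.7]
 [  0.  511.6 237.5]
 [  0.    0.    1. ]] [[ 0.021 -1.    -0.002  0.02 ]
 [-0.996 -0.021 -0.085  0.557]
 [ 0.085  0.004 -0.996  1.526]
 [ 0.     0.     0.     1.   ]]
side [[476.4   0.  322.1]
 [  0.  476.4 239.5]
 [  0.    0.    1. ]] [[-0.948 -0.319 -0.004  0.55 ]
 [-0.197  0.596 -0.778  0.155]
 [ 0.251 -0.737 -0.628  1.14 ]
 [ 0.     0.     0.     1.   ]]
```

View pics/top0.png

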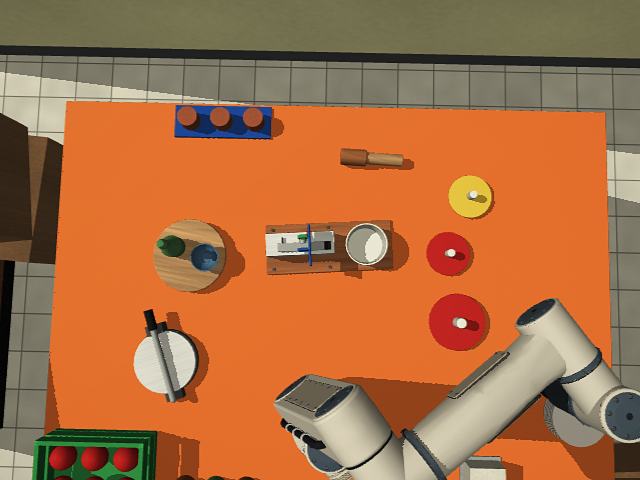

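View pics/side0.png

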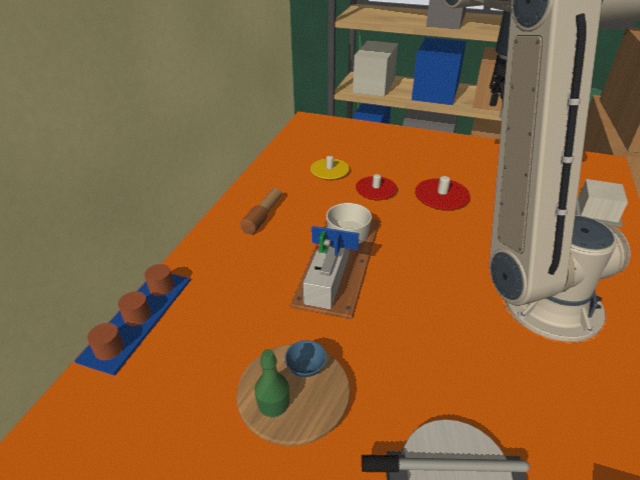

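Red/yellow lid candidates in top: small red (450,253), larger red (459,321), yellow (470,195). By the description it's the small red one. The tub is at (366,244), the guard at (309,245) and the lever green at (302,237).

```bash
python3 - <<'E'
from h import *
z=np.load('pics/top0.npz'); im,d,K,V=[z[k] for k in('im','d','K','V')]
hsv=cv2.cvtColor(im,cv2.COLOR_BGR2HSV)
red=((hsv[...,0]<4)|(hsv[...,0]>174))&(hsv[...,1]>170)
P=cloud(d,K,V)
n,l,st,ce=cv2.connectedComponentsWithStats(red.astype(np.uint8))
for i in range(1,n):
    if st[i,4]>300 and st[i,0]>400:
        cs,_=cv2.findContours((l==i).astype(np.uint8),0,2); c=max(cs,key=cv2.contourArea)
        (u,v),ax,a=cv2.fitEllipse(cv2.convexHull(c)); print('red',u,v,ax,ray(K,V,u,v,.016).round(4),'diam',np.mean(ax)*1.51/511)
# heights
for zr,name in(((.066,.08),'tubrim'),):
    b=(P[...,2]>zr[0])&(P[...,2]<zr[1]); b[:,:335]=0;b[:,400:]=0;b[:210]=0;b[280:]=0
    q=P[b]; A=np.c_[2*q[:,:2],np.ones(len(q))]; s=np.linalg.lstsq(A,(q[:,:2]**2).sum(1),rcond=None)[0]; print(name,len(q),s[:2],np.sqrt(s[2]+s[0]**2+s[1]**2))
    print(np.median(q,0),q.min(0),q.max(0))
blue=(abs(hsv[...,0].astype(int)-112)<12)&(hsv[...,1]>120)
blue[:, :290]=0;blue[:,330:]=0;blue[:210]=0;blue[285:]=0
v,u=np.nonzero(blue); print('blue',u.min(),u.max(),v.min(),v.max()); 
q=P[blue]; q=q[q[:,2]>.135]; print(len(q),q.mean(0)); r=cv2.minAreaRect(q[:,:2].astype(np.float32)); print(r)
w=(P[...,2]>.08)&(P[...,2]<.1);w[:,:255]=0;w[:,335:]=0;w[:210]=0;w[285:]=0
print('rail',cv2.minAreaRect(P[w][:,:2].astype(np.float32)))
s=np.load('pics/side0.npz')
a=cv2.resize(im[205:285,255:405],(800,427),interpolation=2)[:300]
a=cv2.resize(im[205:285,255:405],(450,240),interpolation=2); b=cv2.resize(im[205:300,415:510],(240,240),interpolation=2)
c=cv2.resize(s['im'][215:315,285:385],(350,350),interpolation=2)
o=np.zeros((590,700,3),np.uint8); o[:240,:450]=a;o[:240,450:690]=b;o[240:590,:350]=c
cv2.imwrite('pics/crop.png',o)
print('sidecam',-s['V'][:3,:3].T@s['V'][:3,3])
E
```

```text
red 447.873046875 253.18325805664062 (42.3043098449707, 43.10767364501953) [ 0.5171 -0.3522  0.016 ] diam 0.12619578773961376
red 456.79071044921875 321.58843994140625 (55.19818878173828, 56.76201248168945) [ 0.3122 -0.379   0.016 ] diam 0.16542064961621908
tubrim 184 [ 0.53651516 -0.09862406] 0.059330229678328225
[ 0.54025338 -0.10370129  0.07166748] [ 0.47675058 -0.16089719  0.06603278] [ 0.59807177 -0.0372568   0.07941344]
blue 298 311 225 265
109 [0.52050604 0.07103427 0.14574817]
((0.5240383744239807, 0.08022227883338928), (0.11201635748147964, 0.033656906336545944), 1.6524325609207153)
rail ((0.534091591835022, 0.09632246941328049), (0.06698615849018097, 0.19969746470451355), 3.9087111949920654)
sidecam [0.26561954 0.92300267 0.83827525]
```

View pics/crop.png

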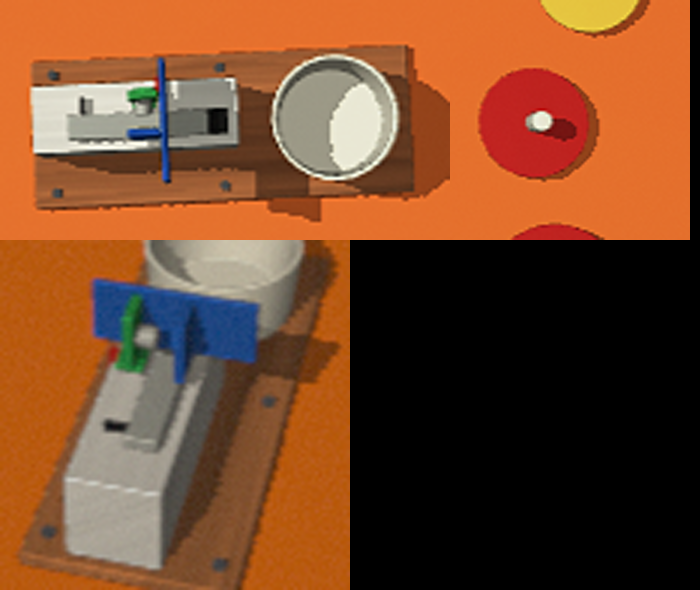

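Top crop: the red disc with the white knob (crop ~(540,122)) is the small red lid, and the big red and yellow ones are separate. The red mark shows just beyond the lever/guard, and the black pointer is on the tail. Hovering over the lid, with the jaws turned across the rail.

Call:
send_rows:
  travel:
    - [0.352, 0, 0.03]
    - [0.352, 0, 0.03]
    - [0.352, 0, 0.03]
    - [0.352, 0, 0.03]
    - [0.352, 0, 0.03]
    - [0.352, 0, 0.03]
    - [0.352, 0, 0.03]
    - [0.352, 0, 0.03]
  twist: [-1.07, -2.14, -3.21, -4.28, -5.35, -6.4, -7.5, -8.55]
  hand: [0, 0, 0, 0, 0, 0, 0, 0]

```text
time_s: 0.9
eef_pos: [0.5228, -0.3496, 0.2281]
eef_rot: [0.496, 0.503, -0.503, -0.499]
wrist_force: [-0.3, -0.4, -0.2]
grip_width: 0.0854
```

```bash
python3 - <<'E'
from h import *
o=get_obs(); print(o['time_s'],o['eef_pos'],R.from_quat(o['eef_rot']).as_matrix().round(3),o['joint_pos'].round(2))
im,d,K,V=shot('wrist','w1.png'); print(K.round(0),V.round(3), 'campos',(-V[:3,:3].T@V[:3,3]).round(3))
np.savez('pics/w1.npz',im=im,d=d,K=K,V=V)
hsv=cv2.cvtColor(im,cv2.COLOR_BGR2HSV); P=cloud(d,K,V)
red=((hsv[...,0]<4)|(hsv[...,0]>174))&(hsv[...,1]>170)
n,l,st,ce=cv2.connectedComponentsWithStats(red.astype(np.uint8))
for i in range(1,n):
    if st[i,4]>1000:
        cs,_=cv2.findContours((l==i).astype(np.uint8),0,2); c=max(cs,key=cv2.contourArea)
        (u,v),ax,a=cv2.fitEllipse(cv2.convexHull(c)); print('red',u,v,ax,st[i],ray(K,V,u,v,.016).round(4))
b=(P[...,2]>.048)&(P[...,2]<.07)&(d>0.05); q=P[b]; print('knob',len(q), q.mean(0) if len(q) else 0)
top=shot('top')
E
```

```text
0.9 [ 0.52278905 -0.34961313  0.22808401] [[-0.011 -0.003 -1.   ]
 [ 1.     0.004 -0.011]
 [ 0.004 -1.     0.003]] [-0.34  0.42  0.34 -0.   -1.49  0.35]
[[352.   0. 313.]
 [  0. 352. 246.]
 [  0.   0.   1.]] [[-1.    -0.012  0.003  0.518]
 [-0.011  0.958  0.287  0.305]
 [-0.007  0.287 -0.958  0.48 ]
 [ 0.     0.     0.     1.   ]] campos [ 0.525 -0.423  0.371]
red 524.8488159179688 183.1414794921875 (154.64315795898438, 182.0032958984375) [  440    99   170   169 15938] [ 0.3109 -0.3853  0.016 ]
red 319.0547790527344 208.6118621826172 (119.40081787109375, 125.50560760498047) [ 262  146  119  126 7088] [ 0.5162 -0.3572  0.016 ]
knob 2739 [ 0.52876537 -0.30765125  0.05761651]
```

View pics/w1.png

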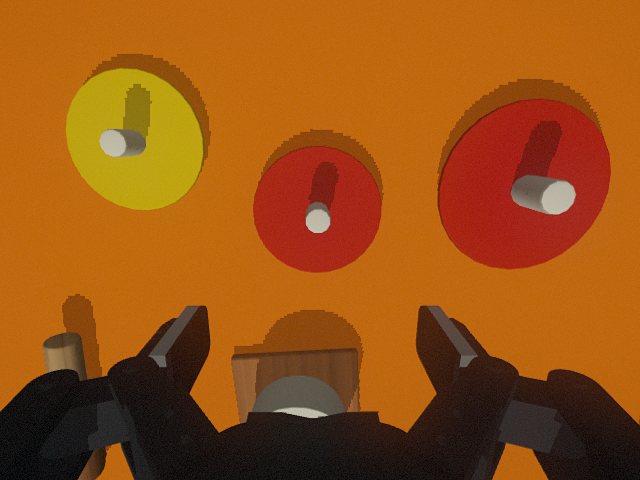

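The wrist view shows the small red lid centred at (318,209), its knob top at (318,220), between the yellow and the large red lid.

```bash
python3 - <<'E'
from h import *
z=np.load('pics/w1.npz'); im,d,K,V=[z[k] for k in('im','d','K','V')]
hsv=cv2.cvtColor(im,cv2.COLOR_BGR2HSV)
m=((hsv[...,1]<60)&(hsv[...,2]>140)).astype(np.uint8); m[:, :290]=0;m[:,350:]=0;m[:190]=0;m[250:]=0
v,u=np.nonzero(m); print(u.min(),u.max(),v.min(),v.max(),u.mean(),v.mean())
k=ray(K,V,u.mean(),(v.max()+v.max()-(u.max()-u.min()))/2,.056); print('knobtop',k)
P=cloud(d,K,V)[m>0]; P=P[P[:,2]>.05]; print('depth knob',P.mean(0),len(P))
o=get_obs(); print(totool(np.array([.516,-.357,.023])-o['eef_pos']))
E
```

```text
306 329 209 232 317.4575163398693 220.66884531590415
knobtop [ 0.51841292 -0.35367206  0.056     ]
depth knob [ 0.518463   -0.35403661  0.0584613 ] 459
[-0.00565521  0.20608692  0.00335943]
```

Call:
send_rows:
  travel:
    - [-0.005, 0.05, 0.005]
    - [-0.005, 0.1, 0.005]
    - [-0.005, 0.15, 0.005]
    - [-0.005, 0.18, 0.005]
    - [-0.005, 0.2, 0.005]
    - [-0.005, 0.202, 0.005]
    - [-0.005, 0.202, 0.005]
  twist: [-0.4, -0.4, -0.4, -0.4, -0.4, -0.4, -0.4]
  hand: [0, 0, 0, 0, 0, 0, 0]

```text
time_s: 1.7
eef_pos: [0.5138, -0.3571, 0.0276]
eef_rot: [-0.484, -0.514, 0.514, 0.487]
wrist_force: [0.1, -0.1, 0.4]
grip_width: 0.0859
```

Call:
send_rows:
  travel:
    - [0, 0, 0]
    - [0, 0, 0]
    - [0, 0, 0]
    - [0, 0, 0]
    - [0, 0, 0]
    - [0, 0, 0]
    - [0, 0, 0]
  twist: [0, 0, 0, 0, 0, 0, 0]
  hand: [255, 255, 255, 255, 255, 255, 255]
  newtons: 40

```text
time_s: 2.4
eef_pos: [0.5146, -0.3574, 0.0286]
eef_rot: [-0.485, -0.514, 0.514, 0.486]
wrist_force: [1.2, 0.8, 6.2]
grip_width: 0.0228
```

Call:
send_rows:
  travel:
    - [0, -0.03, 0]
    - [0, -0.07, 0]
    - [0, -0.11, 0]
    - [0.04, -0.12, 0]
    - [0.09, -0.12, 0]
    - [0.14, -0.12, 0]
    - [0.15, -0.12, 0]
    - [0.15, -0.12, 0]
  twist: [0, 0, 0, 0, 0, 0, 0, 0]
  hand: [255, 255, 255, 255, 255, 255, 255, 255]

```text
time_s: 3.2
eef_pos: [0.5056, -0.2058, 0.1483]
eef_rot: [-0.484, -0.515, 0.515, 0.486]
wrist_force: [-0.4, -0.1, -1.6]
grip_width: 0.0223
```

```bash
python3 - <<'E'
from h import *
o=get_obs(); e=o['eef_pos'];print(e,o['wrist_force'],o['grip_width'],R.from_quat(o['eef_rot']).as_matrix().round(3))
for n in('wrist','top','side'):
    im,d,K,V=shot(n,n+'2.png'); P=cloud(d,K,V)
    np.savez('pics/'+n+'2.npz',im=im,d=d,K=K,V=V)
    hsv=cv2.cvtColor(im,cv2.COLOR_BGR2HSV)
    red=((hsv[...,0]<4)|(hsv[...,0]>174))&(hsv[...,1]>150)&(d>.05)
    near=red&(abs(P[...,2]-(e[2]-.013))<.03)&(np.linalg.norm(P[...,:2]-e[:2],axis=-1)<.1)
    q=P[near]; print(n,len(q))
    if len(q)<50: continue
    A=np.c_[q[:,:2]-e[:2],np.ones(len(q))]; s=np.linalg.lstsq(A,q[:,2],rcond=None)[0]; print(' plane slope',s[:2].round(3),'z at tcp',s[2], 'std',(q[:,2]-A@s).std())
    cs,_=cv2.findContours(near.astype(np.uint8),0,2); c=np.vstack(cs)
    (u,v),ax,a=cv2.fitEllipse(cv2.convexHull(c)); print(' ell',u,v,ax,'center rel tcp',(ray(K,V,u,v,s[2])-e).round(4),'bbox',q.min(0)-e,q.max(0)-e)
    print(' red px edge', np.nonzero(near)[0].max())
E
```

```text
[ 0.50556211 -0.20584112  0.14833947] [-0.40581813 -0.10790256 -1.63487132] 0.022317983657550926 [[-0.06  -0.003 -0.998]
 [ 0.998  0.002 -0.06 ]
 [ 0.002 -1.     0.003]]
wrist 28914
 plane slope [-0.003  0.   ] z at tcp 0.13631314841392755 std 0.001115250239728822
 ell 312.9430236816406 293.5947570800781 (246.54879760742188, 269.0981750488281) center rel tcp [ 0.0005 -0.0038 -0.012 ] bbox [-0.06520847 -0.06139451 -0.01508558] [0.06534687 0.06964756 0.01653356]
 red px edge 417
top 324
 plane slope [-0.005 -0.003] z at tcp 0.13529149160028298 std 0.003145047210850097
 ell 402.5728759765625 268.7833251953125 (15.486778259277344, 40.578880310058594) center rel tcp [-0.0419  0.0092 -0.013 ] bbox [-0.06489625 -0.04568644 -0.02545242] [-0.01812623  0.06466457 -0.00495605]
 red px edge 277
side 730
 plane slope [-0.    -0.004] z at tcp 0.1367374500485801 std 0.0018264916500749459
 ell 370.4807434082031 179.47393798828125 (25.031076431274414, 45.867027282714844) center rel tcp [-0.0023  0.0117 -0.0116] bbox [-0.0650713  -0.05381822 -0.01812532] [0.06244224 0.0733138  0.01496857]
 red px edge 192
```

View pics/wrist2.png

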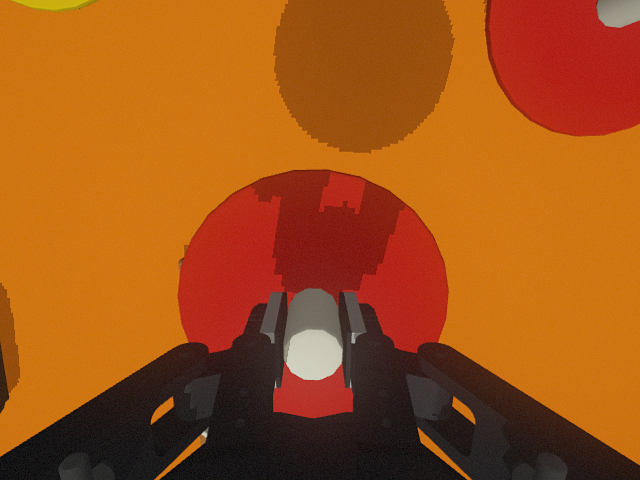

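The wrist view shows the lid held level, its knob at (313,355) between the pads. Next I'm refining the lid offset and the tub centre.

```bash
python3 - <<'E'
from h import *
from scipy.optimize import least_squares
def circ(q):
    return least_squares(lambda s:np.hypot(q[:,0]-s[0],q[:,1]-s[1])-s[2],[*q.mean(0)[:2],.06],loss='soft_l1',f_scale=.001).x
e=get_obs()['eef_pos']
z=np.load('pics/wrist2.npz'); im,d,K,V=[z[k] for k in('im','d','K','V')]
hsv=cv2.cvtColor(im,cv2.COLOR_BGR2HSV)
red=(((hsv[...,0]<4)|(hsv[...,0]>174))&(hsv[...,1]>150)).astype(np.uint8); red[:,460:]=0
c=cv2.findContours(red,0,1)[0]; c=max(c,key=cv2.contourArea)[:,0]; c=c[c[:,1]<320]
q=np.array([ray(K,V,u,v,e[2]-.0125) for u,v in c])
print('lid circ rel',circ(q)-[*e[:2],0])
print('knob rel',ray(K,V,313.5,355,e[2]+.0275)-e)
for n in('top0','side0','top2'):
    z=np.load(f'pics/{n}.npz'); im,d,K,V=[z[k] for k in('im','d','K','V')]; hsv=cv2.cvtColor(im,cv2.COLOR_BGR2HSV)
    m=(hsv[...,1]<75)&(hsv[...,2]>90); 
    if n[0]=='t': m[:,:338]=0;m[:,395:]=0;m[:215]=0;m[275:]=0
    else: m[:,:323]=0;m[:,378:]=0;m[:200]=0;m[250:]=0
    c=cv2.findContours(m.astype(np.uint8),0,1)[0]; c=cv2.convexHull(max(c,key=cv2.contourArea))[:,0]
    if n[0]=='s': c=c[c[:,1]<222]
    q=np.array([ray(K,V,u,v,.072) for u,v in c]); print(n,circ(q),len(q))
E
```

```text
lid circ rel [-0.00049395  0.01561611  0.06541259]
knob rel [-0.00031092  0.00614423  0.0275    ]
top0 [ 0.53664074 -0.09951394  0.06140612] 30
side0 [ 0.53654693 -0.0984475   0.06024721] 14
top2 [ 0.54321237 -0.07209593  0.11041552] 10
```

```bash
python3 - <<'E'
from h import *
from scipy.optimize import least_squares
def circ(q):
    return least_squares(lambda s:np.hypot(q[:,0]-s[0],q[:,1]-s[1])-s[2],[*q.mean(0)[:2],.06],loss='soft_l1',f_scale=.001).x
z=np.load('pics/wrist2.npz'); print(z['V'][:3,3])
e=get_obs()['eef_pos'];print(e)
im,d,K,V=shot('wrist'); print(V[:3,3],get_obs()['eef_pos'])
hsv=cv2.cvtColor(im,cv2.COLOR_BGR2HSV)
red=(((hsv[...,0]<4)|(hsv[...,0]>174))&(hsv[...,1]>150)).astype(np.uint8); red[:,460:]=0
c=cv2.findContours(red,0,1)[0]; c=max(c,key=cv2.contourArea)[:,0]; c=c[c[:,1]<300]
q=np.array([ray(K,V,u,v,e[2]-.0125) for u,v in c]); print(len(c),c[:,1].min(),c[:,0].min(),c[:,0].max())
print('lid circ rel',circ(q)-[*e[:2],0], q.min(0)-e,q.max(0)-e)
P=cloud(d,K,V)[red>0]; P=P[abs(P[:,2]-e[2]+.0125)<.005]; print(len(P),np.percentile(P[:,:2]-e[:2],[.2,99.8],axis=0))
E
```

```text
[0.49206548 0.21328128 0.36926509]
[ 0.50589342 -0.20842798  0.14826261]
[0.49310463 0.21437155 0.36921473] [ 0.50591858 -0.2086617   0.14828081]
1569 171 178 447
lid circ rel [-8.90027973e-05  1.37390121e-02  6.62313756e-02] [-0.06414326 -0.06167346 -0.0125    ] [ 0.06512075  0.00282565 -0.0125    ]
28845 [[-0.06340556 -0.05964889]
 [ 0.06356714  0.06666681]]
```

Call:
send_rows:
  travel:
    - [0.04, 0, -0.012]
    - [0.08, 0, -0.026]
    - [0.1035, 0, -0.035]
    - [0.1035, 0, -0.035]
    - [0.1035, 0, -0.035]
    - [0.1035, 0.02, -0.035]
    - [0.1035, 0.04, -0.035]
    - [0.1035, 0.042, -0.035]
  twist: [0, 0, 0, 0, 0, 0, 0, 0]
  hand: [255, 255, 255, 255, 255, 255, 255, 255]

```text
time_s: 4.2
eef_pos: [0.5327, -0.1046, 0.1036]
eef_rot: [-0.484, -0.512, 0.515, 0.489]
wrist_force: [-1.3, -0.3, -1.5]
grip_width: 0.0225
```

```bash
python3 - <<'E'
from h import *
e=get_obs()['eef_pos'];print(e,get_obs()['wrist_force'])
for n in('side','top'):
    im,d,K,V=shot(n); 
    np.savez('pics/'+n+'3.npz',im=im,d=d,K=K,V=V)
    c=im[150:270,290:410] if n=='side' else im[195:295,300:420]
    c=cv2.resize(c,(400,400),interpolation=2); o=c if n=='side' else np.hstack([o,c])
cv2.imwrite('pics/c3.png',o)
E
```

```text
[ 0.53272243 -0.10461394  0.10359814] [-1.28124126 -0.33265702 -1.50455569]
```

View pics/c3.png

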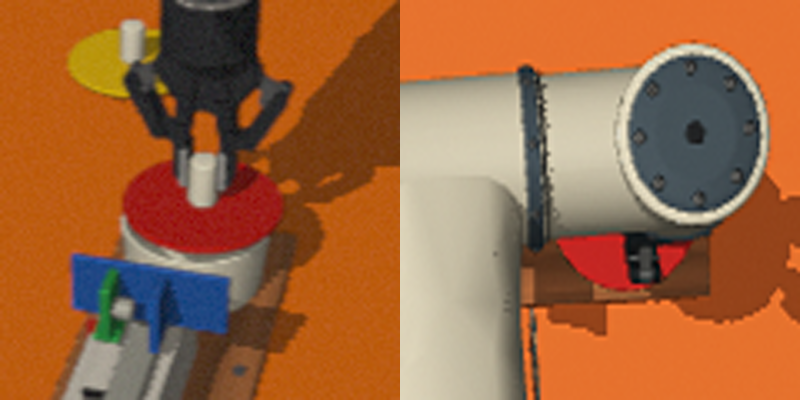

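Side crop: the lid hovers just over the tub. I'll check its centre in the same side view used for the tub.

```bash
python3 - <<'E'
from h import *
e=get_obs()['eef_pos'];print(e)
z=np.load('pics/side3.npz'); im,d,K,V=[z[k] for k in('im','d','K','V')]; hsv=cv2.cvtColor(im,cv2.COLOR_BGR2HSV)
red=(((hsv[...,0]<4)|(hsv[...,0]>174))&(hsv[...,1]>150)).astype(np.uint8); red[:,:322]=0;red[:,380:]=0;red[:190]=0;red[230:]=0
red=cv2.morphologyEx(red,cv2.MORPH_OPEN,np.ones((2,2)))
c=cv2.findContours(red,0,1)[0]; c=cv2.convexHull(np.vstack(c))[:,0]
(u,v),ax,a=cv2.fitEllipse(c); print(u,v,ax,ray(K,V,u,v,e[2]-.0145),ray(K,V,u,v,e[2]-.0145)-e)
# tub ellipse in side0 at rim
z=np.load('pics/side0.npz'); im=z['im'];hsv=cv2.cvtColor(im,cv2.COLOR_BGR2HSV)
x=c[:,0].min(),c[:,0].max(); print(x,c[:,1].min(),c[:,1].max())
m=(hsv[...,1]<75)&(hsv[...,2]>90);m[:,:323]=0;m[:,378:]=0;m[:200]=0;m[250:]=0
w=[(r,np.nonzero(m[r])[0].min(),np.nonzero(m[r])[0].max()) for r in range(204,226,3) if m[r].any()]; print(w)
E
```

```text
[ 0.53459006 -0.10458481  0.10619033]
351.432861328125 212.27218627929688 (28.868896484375, 47.070945739746094) [ 0.52651895 -0.08822296  0.09169033] [-0.0080711   0.01636185 -0.0145    ]
(np.int32(328), np.int32(374)) 200 226
[(204, np.int64(339), np.int64(357)), (207, np.int64(332), np.int64(364)), (210, np.int64(329), np.int64(368)), (213, np.int64(327), np.int64(370)), (216, np.int64(327), np.int64(371)), (219, np.int64(327), np.int64(370)), (222, np.int64(327), np.int64(370)), (225, np.int64(328), np.int64(369))]
```

Call:
send_rows:
  travel:
    - [0.0015, 0, -0.0015]
    - [0.0015, 0.005, -0.0015]
    - [0.0015, 0.01, -0.0015]
    - [0.0015, 0.014, -0.0015]
    - [0.0015, 0.016, -0.0015]
    - [0.0015, 0.016, -0.0015]
  twist: [0, 0, 0, 0, 0, 0]
  hand: [255, 255, 255, 255, 255, 255]

```text
time_s: 4.9
eef_pos: [0.5358, -0.103, 0.0909]
eef_rot: [-0.485, -0.513, 0.514, 0.487]
wrist_force: [-3.0, 2.3, 3.5]
grip_width: 0.023
```

Call:
send_rows:
  travel:
    - [0, 0, 0]
    - [0, 0, 0]
    - [0, 0, 0]
    - [0, 0, 0]
    - [0, 0, 0]
    - [0, 0, 0]
  twist: [0, 0, 0, 0, 0, 0]
  hand: [0, 0, 0, 0, 0, 0]

```text
time_s: 5.5
eef_pos: [0.5359, -0.103, 0.0909]
eef_rot: [-0.485, -0.513, 0.514, 0.487]
wrist_force: [-0.1, -0.1, 0.4]
grip_width: 0.0856
```

Call:
send_rows:
  travel:
    - [0, -0.03, 0]
    - [0, -0.08, 0]
    - [0, -0.12, 0]
    - [-0.03, -0.12, 0]
    - [-0.03, -0.12, 0]
    - [-0.03, -0.12, 0]
  twist: [0, 0, 0, 0, 0, 0]
  hand: [0, 0, 0, 0, 0, 0]

```text
time_s: 6.1
eef_pos: [0.5376, -0.1332, 0.2103]
eef_rot: [-0.485, -0.512, 0.514, 0.488]
wrist_force: [-0.4, 0.2, 0.5]
grip_width: 0.0856
```

```bash
python3 - <<'E'
from h import *
print(get_obs()['eef_pos'])
im,d,K,V=shot('wrist','w4.png'); np.savez('pics/w4.npz',im=im,d=d,K=K,V=V)
P=cloud(d,K,V); hsv=cv2.cvtColor(im,cv2.COLOR_BGR2HSV)
red=((hsv[...,0]<4)|(hsv[...,0]>174))&(hsv[...,1]>150)&(P[...,2]>.06)&(P[...,2]<.1)&(d>.05)
q=P[red]; A=np.c_[q[:,:2]-[.536,-.099],np.ones(len(q))]; s=np.linalg.lstsq(A,q[:,2],rcond=None)[0]
print(len(q),s,np.percentile(q,[.5,99.5],axis=0))
s_,d_,K_,V_=shot('side'); np.savez('pics/s4.npz',im=s_,d=d_,K=K_,V=V_)
o=np.zeros((480,800,3),np.uint8); o[:,:560]=cv2.resize(im,(560,420+60)); o[:240,560:]=cv2.resize(s_[170:270,290:390],(240,240)); cv2.imwrite('pics/c4.png',o)
E
```

```text
[ 0.53758331 -0.13321434  0.21034265]
14854 [-0.00058899  0.00048509  0.07895813] [[ 0.47425419 -0.16268917  0.07722832]
 [ 0.59659686 -0.0369968   0.08068452]]
```

View pics/c4.png

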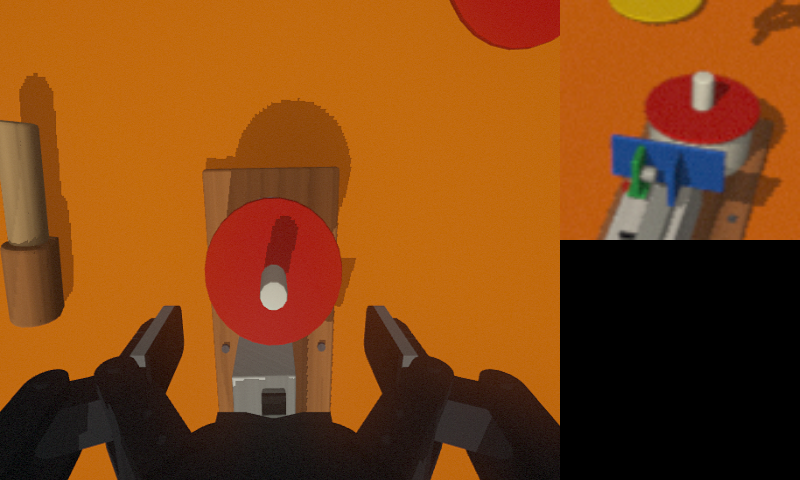

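Wrist view: the lid sits centred on the tub, level, top at 79 mm. The side crop confirms it, with the leg still back. Now measuring the leg.

```bash
python3 - <<'E'
from h import *
z=np.load('pics/w4.npz'); im,d,K,V=[z[k] for k in('im','d','K','V')]
hsv=cv2.cvtColor(im,cv2.COLOR_BGR2HSV); P=cloud(d,K,V)
# board edges at rows below lid & above: use height of board
b=(P[...,2]>.006)&(P[...,2]<.03)&(d>.05)&(abs(P[...,0]-.535)<.1); print('board z',np.median(P[b][:,2]))
zb=np.median(P[b][:,2])
gray=hsv[...,0].astype(int)
for r in (205,400,420,440):
    row=np.nonzero(b[r])[0]; 
    if len(row): print(r,row.min(),row.max(),ray(K,V,row.min(),r,zb)[:2],ray(K,V,row.max(),r,zb)[:2])
z=np.load('pics/s4.npz'); im,d,K,V=[z[k] for k in('im','d','K','V')]
hsv=cv2.cvtColor(im,cv2.COLOR_BGR2HSV)
H,S,Vv=hsv[...,0],hsv[...,1],hsv[...,2]
roi=np.zeros(H.shape,bool); roi[222:300,290:365]=1
def rep(n,m,zz):
    m=m&roi; v,u=np.nonzero(m)
    if len(u): print(n,len(u),'u',u.min(),u.max(),'v',v.min(),v.max(),'c',u.mean().round(1),v.mean().round(1),ray(K,V,u.mean(),v.mean(),zz).round(4))
rep('black',(Vv<45),.092)
rep('red',((H<4)|(H>172))&(S>150)&(Vv>60),.092)
bl=(abs(H.astype(int)-112)<12)&(S>120); rep('blue',bl,.147)
rep('green',(abs(H.astype(int)-65)<15)&(S>120),.145)
P=cloud(d,K,V); q=P[bl&roi]; print(q.min(0),q.max(0),q.mean(0)); t=q[q[:,2]>.138]; print(np.polyfit(t[:,0],t[:,1],1),t.mean(0),np.percentile(t,[2,98],axis=0))
o=np.vstack([cv2.resize(im[222:302,285:365],(590,590),interpolation=2)]); cv2.imwrite('pics/c5.png',o)
E
```

```text
board z 0.012583912814998295
205 234 385 [ 0.61433036 -0.14342119] [ 0.46734333 -0.15134345]
400 249 377 [0.59896521 0.08358727] [0.45083827 0.07610519]
black 6 u 316 320 v 267 268 c 317.7 267.8 [0.5403 0.1499 0.092 ]
red 230 u 317 364 v 222 248 c 347.7 225.2 [ 0.5197 -0.0294  0.092 ]
blue 675 u 312 357 v 227 255 c 336.5 238.1 [0.5119 0.0963 0.147 ]
green 98 u 318 326 v 231 252 c 322.1 242.9 [0.5387 0.1214 0.145 ]
[0.26561954 0.06337552 0.09736234] [0.58224752 0.92300267 0.83827525] [0.51803449 0.07605467 0.13002866]
[-1.29815208  0.75573086] [0.51936225 0.08151967 0.15048593] [[0.47084883 0.06525433 0.13870391]
 [0.57842519 0.10178247 0.14953244]]
```

View pics/c5.png

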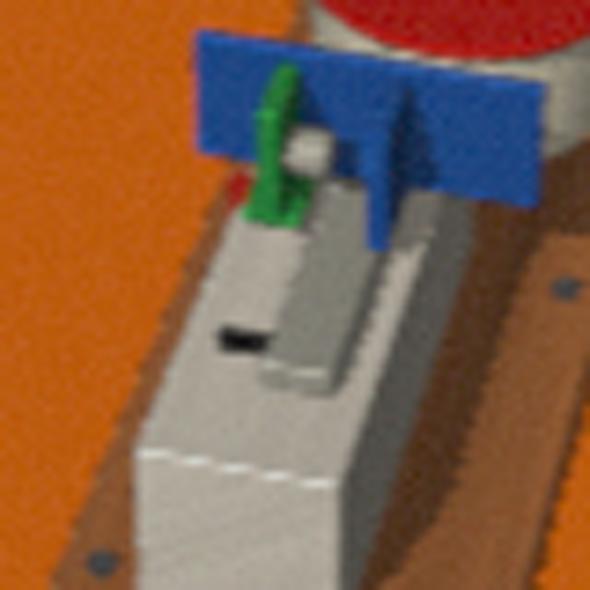

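The crop shows the pointer at (318,268), the mark peeking out at (317,247) left of the lever, and the guard top edge from (312,227) to (359,233).

```bash
cat >> h.py <<'E'
T=np.array([.536,-.099]); X=np.array([.0699,-.9976]); Y=np.array([.9976,.0699])
def leg(p): 
    q=np.asarray(p)[:2]-T; return np.array([q@X,q@Y])
E
python3 - <<'E'
from h import *
z=np.load('pics/s4.npz'); K,V=z['K'],z['V']
for n,u,v,h in(('ptr',317.8,268.2,.092),('ptr left end',285+220/7.375,222+338/7.375,.092),('markvis',317.1,247.4,.092),('markvis low',317.1,247.4,.086),('gL',312.1,226.7,.147),('gR',358.9,233.5,.147),('cheek rear bot',285+378/7.375,222+248/7.375,.097),('leverL top rear',285+268/7.375,222+110/7.375,.145),('tail end mid',285+300/7.375,222+375/7.375,.095)):
    p=ray(K,V,u,v,h); print(n,p.round(4),leg(p).round(4))
e=get_obs()['eef_pos']; t=T-.192*X; print(e,leg(e),t,totool(np.array([*t,.16])-e),R.from_quat(get_obs()['eef_rot']).as_matrix().round(3))
E
```

```text
ptr [0.5396 0.151  0.092 ] [-0.2491  0.0211]
ptr left end [0.5466 0.1519 0.092 ] [-0.2496  0.0281]
markvis [0.5658 0.0802 0.092 ] [-0.1767  0.0422]
markvis low [0.5682 0.0735 0.086 ] [-0.1698  0.0442]
gL [0.5803 0.0731 0.147 ] [-0.1686  0.0562]
gR [0.4672 0.0634 0.147 ] [-0.1668 -0.0573]
cheek rear bot [0.5105 0.1004 0.097 ] [-0.2007 -0.0115]
leverL top rear [0.5476 0.1009 0.145 ] [-0.1986  0.0255]
tail end mid [0.5163 0.1633 0.095 ] [-0.263  -0.0013]
[ 0.53750556 -0.13264068  0.21009101] [ 0.03366518 -0.00084953] [0.5225792 0.0925392] [0.22562324 0.05026976 0.00223354] [[-0.055 -0.005 -0.998]
 [ 0.998  0.    -0.055]
 [ 0.001 -1.     0.005]]
```

Call:
send_rows:
  travel:
    - [0.05, 0, 0.002]
    - [0.1, 0, 0.002]
    - [0.15, 0, 0.002]
    - [0.2, 0, 0.002]
    - [0.228, 0, 0.002]
    - [0.228, 0.02, 0.002]
    - [0.228, 0.03, 0.002]
    - [0.228, 0.03, 0.002]
  twist: [-0.1, -0.1, -0.1, -0.1, -0.1, -0.1, -0.1, -0.1]
  hand: [0, 0, 0, 0, 0, 0, 0, 0]

```text
time_s: 7.0
eef_pos: [0.5214, 0.0946, 0.1782]
eef_rot: [-0.48, -0.514, 0.52, 0.484]
wrist_force: [-0.5, 0.3, 0.1]
grip_width: 0.0853
```

```bash
python3 - <<'E'
from h import *
o=get_obs(); e=o['eef_pos']; print(e,leg(e),R.from_quat(o['eef_rot']).as_matrix().round(3),o['joint_pos'].round(2))
im,d,K,V=shot('wrist','w6.png'); np.savez('pics/w6.npz',im=im,d=d,K=K,V=V)
s,_,_,_=shot('side')
o=np.zeros((480,800,3),np.uint8); o[:,:480]=cv2.resize(im,(480,360+120)); o[:320,480:]=cv2.resize(s[150:310,270:430],(320,320)); cv2.imwrite('pics/c6.png',o)
print(totool(np.array([*(T-.194*X),.105])-e))
E
```

```text
[0.52137666 0.09459641 0.17824145] [-0.19415395 -0.00105586] [[-0.069 -0.009 -0.998]
 [ 0.998 -0.001 -0.069]
 [-0.001 -1.     0.009]] [ 0.47  0.24 -0.04 -0.   -1.29 -0.4 ]
[-0.00013995  0.07323485 -0.00144214]
```

View pics/c6.png

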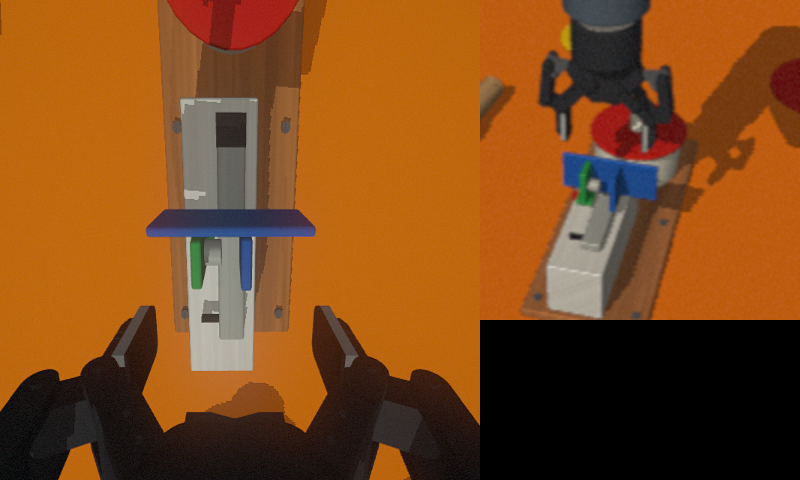

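The wrist view shows guard (crop y≈210–236), lever (197,263), cheek (246,263) and pointer (210,318). The fingers are behind the guard and straddling. Checking the numbers before the descent.

```bash
python3 - <<'E'
from h import *
z=np.load('pics/w6.npz'); im,d,K,V=[z[k] for k in('im','d','K','V')]
f=4/3
for n,u,v,h in(('guard rear top L',147*f,236,.147),('guard rear top R',315*f,236,.147),('ptr',210*f,318,.092),('lever out rear',191*f,289,.145),('cheek out rear',251*f,290,.145)):
    p=ray(K,V,u,v,h); print(n,p.round(4),leg(p).round(4))
E
```

```text
guard rear top L [0.5828 0.0714 0.147 ] [-0.1668  0.0586]
guard rear top R [0.4685 0.0637 0.147 ] [-0.167 -0.056]
ptr [0.5411 0.1444 0.092 ] [-0.2425  0.0221]
lever out rear [0.5526 0.0996 0.145 ] [-0.197   0.0304]
cheek out rear [0.5094 0.0973 0.145 ] [-0.1977 -0.0128]
```

Call:
send_rows:
  travel:
    - [0, 0.03, -0.002]
    - [0, 0.06, -0.002]
    - [0, 0.073, -0.002]
    - [0, 0.073, -0.002]
    - [0, 0.073, -0.002]
  twist: [0, 0, 0, 0, 0]
  hand: [0, 0, 0, 0, 0]

```text
time_s: 7.6
eef_pos: [0.5253, 0.0941, 0.1086]
eef_rot: [-0.482, -0.516, 0.518, 0.484]
wrist_force: [0.1, 0.5, 0.2]
grip_width: 0.085
```

Call:
send_rows:
  travel:
    - [-0.005, 0, 0]
    - [-0.01, 0, 0]
    - [-0.016, 0, 0]
    - [-0.022, 0, 0]
    - [-0.03, 0, 0]
    - [-0.04, 0, 0]
    - [-0.05, 0, 0]
    - [-0.05, 0, 0]
  twist: [0, 0, 0, 0, 0, 0, 0, 0]
  hand: [0, 0, 0, 0, 0, 0, 0, 0]

```text
time_s: 8.4
eef_pos: [0.5293, 0.0433, 0.109]
eef_rot: [-0.482, -0.516, 0.517, 0.483]
wrist_force: [0.9, 2.8, 0.7]
grip_width: 0.0853
```

```bash
python3 - <<'E'
from h import *
o=get_obs(); e=o['eef_pos']; print(e,leg(e),o['wrist_force'])
im,d,K,V=shot('side'); np.savez('pics/s7.npz',im=im,d=d,K=K,V=V)
cv2.imwrite('pics/c7.png',cv2.resize(im[212:302,280:370],(590,590),interpolation=2))
E
```

```text
[0.52926142 0.04328415 0.10901556] [-0.1424137   0.00322325] [0.88333658 2.81094801 0.65713236]
```

View pics/c7.png

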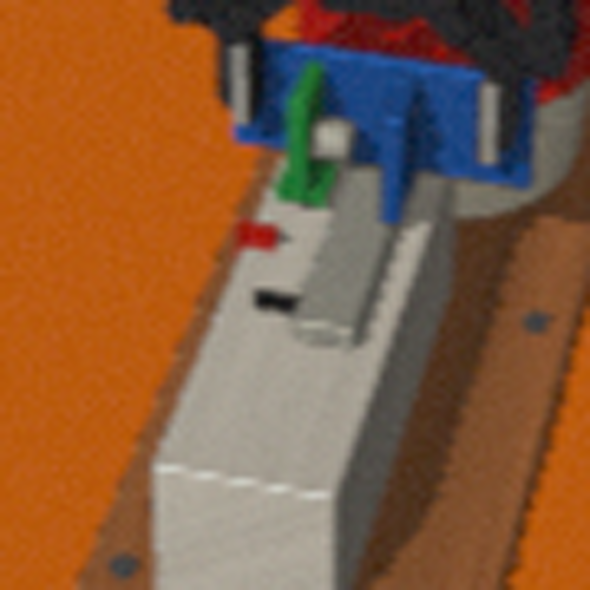

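The side crop shows the mark at (260,236) and the pointer at (276,300). The leg is pushed out and the fingers are against the guard.

```bash
cat >> h.py <<'E'
def gap(im,K,V,box=(225,275,310,335)):
    a,b,c,dd=box; g=cv2.resize(im[a:b,c:dd],None,fx=8,fy=8,interpolation=cv2.INTER_CUBIC); hsv=cv2.cvtColor(g,cv2.COLOR_BGR2HSV)
    H,S,W=[hsv[...,i] for i in range(3)]; out={}
    for n,m in(('mark',((H<5)|(H>170))&(S>140)&(W>50)),('ptr',(W<75)&(S<120))):
        k,l,st,ce=cv2.connectedComponentsWithStats(m.astype(np.uint8)); 
        for i in range(1,k):
            if st[i,4]>60:
                x,y,w,h=st[i,:4]; f=lambda u,v:(leg(ray(K,V,(u+.5)/8-.5+c,(v+.5)/8-.5+a,.092))*1000).round(1)
                print(n,st[i],'px',(ce[i]/8+[c,a]).round(1),'s,y mm c',f(*ce[i]),'top',f(ce[i][0],y),'bot',f(ce[i][0],y+h))
E
python3 - <<'E'
from h import *
z=np.load('pics/s7.npz'); gap(z['im'],z['K'],z['V'])
E
```

```text
mark [  50  164   49   36 1258] px [319.2 247.9] s,y mm c [-176.1   38.3] top [-167.1   40.7] bot [-183.7   36.3]
ptr [ 31   0  10  21 180] px [314.5 226.1] s,y mm c [-93.8  72.8] top [-89.3  74. ] bot [-100.1   71.1]
ptr [ 64   0  15  44 440] px [318.6 227.2] s,y mm c [-95.7  61.1] top [-86.7  63.6] bot [-109.2   57.5]
ptr [138  30  24  20 173] px [328.7 229.9] s,y mm c [-100.5   33.3] top [-95.7  34.5] bot [-105.9   31.9]
ptr [190  60  10  12  68] px [334.3 233.1] s,y mm c [-109.6   16.2] top [-107.4   16.7] bot [-113.4   15.3]
ptr [185  77  15  22 177] px [333.8 236.3] s,y mm c [-122.8   14.2] top [-116.2   15.8] bot [-127.    13.2]
ptr [138  87  25  10 138] px [328.7 236.5] s,y mm c [-126.9   26.5] top [-124.3   27.2] bot [-129.2   25.9]
ptr [ 73 252  50  25 836] px [322.1 258. ] s,y mm c [-210.5   21.9] top [-205.3   23.3] bot [-216.2   20.4]
```

Call:
send_rows:
  travel:
    - [-0.006, 0, 0.001]
    - [-0.012, 0, 0.002]
    - [-0.018, 0, 0.002]
    - [-0.024, 0, 0.002]
    - [-0.03, 0, 0.002]
    - [-0.034, 0, 0.002]
    - [-0.034, 0, 0.002]
    - [-0.034, 0, 0.002]
  twist: [0, 0, 0, 0, 0, 0, 0, 0]
  hand: [0, 0, 0, 0, 0, 0, 0, 0]

```text
time_s: 9.25
eef_pos: [0.5297, 0.0099, 0.1089]
eef_rot: [-0.482, -0.516, 0.517, 0.483]
wrist_force: [2.2, 4.4, 1.7]
grip_width: 0.0853
```

```bash
python3 - <<'E'
from h import *
o=get_obs(); e=o['eef_pos']; print(e,leg(e),o['wrist_force'])
im,d,K,V=shot('side'); np.savez('pics/s8.npz',im=im,d=d,K=K,V=V); gap(im,K,V,(240,265,310,340))
cv2.imwrite('pics/c8.png',cv2.resize(im[205:285,290:370],(590,590),interpolation=2))
E
```

```text
[0.52973821 0.00992882 0.10889492] [-0.10910509  0.00136737] [2.2181213  4.37826167 1.66819294]
mark [  50   45   55   35 1409] px [319.3 248. ] s,y mm c [-176.1   37.9] top [-167.4   40.2] bot [-183.6   35.9]
ptr [102  64  46  25 776] px [325.7 249.5] s,y mm c [-177.8   21.5] top [-172.4   22.8] bot [-183.9   19.9]
```

View pics/c8.png

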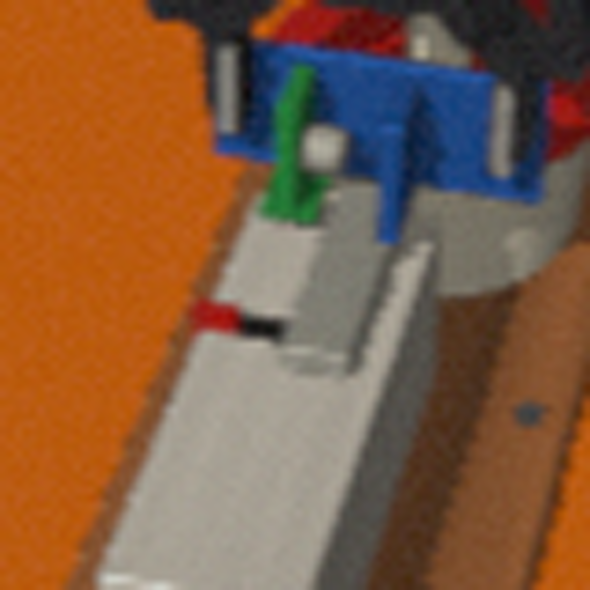

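Call:
send_rows:
  travel:
    - [-0.002, 0, 0]
    - [-0.0045, 0, 0]
    - [-0.0045, 0, 0]
    - [-0.0045, 0, 0]
    - [-0.0045, 0, 0]
    - [-0.0045, 0, 0]
  twist: [0, 0, 0, 0, 0, 0]
  hand: [0, 0, 0, 0, 0, 0]

```text
time_s: 9.9
eef_pos: [0.5299, 0.0057, 0.1089]
eef_rot: [-0.482, -0.516, 0.517, 0.483]
wrist_force: [1.1, 4.9, 1.2]
grip_width: 0.0855
```

```bash
python3 - <<'E'
from h import *
for i in range(3):
    o=get_obs(); e=o['eef_pos']; print(e,leg(e),o['wrist_force'])
    im,d,K,V=shot('side'); gap(im,K,V,(240,265,310,340))
im,d,K,V=shot('top'); cv2.imwrite('pics/t9.png',im)
E
```

```text
[0.5299233  0.00573743 0.10888406] [-0.10491082  0.00125904] [1.09551575 4.94658898 1.24256935]
mark [  51   44   54   37 1414] px [319.3 247.9] s,y mm c [-175.8   38. ] top [-167.    40.4] bot [-184.    35.8]
ptr [104  55  49  23 801] px [326.  248.3] s,y mm c [-173.4   21.8] top [-168.1   23.2] bot [-178.7   20.5]
[0.52993174 0.00573185 0.10887961] [-0.10490467  0.00126706] [1.67663779 5.3714079  1.65406053]
mark [  49   45   57   35 1416] px [319.4 247.9] s,y mm c [-175.8   37.9] top [-167.4   40.1] bot [-183.6   35.8]
ptr [104  55  49  23 804] px [326.  248.3] s,y mm c [-173.4   21.8] top [-168.1   23.1] bot [-178.7   20.4]
[0.52992056 0.00572911 0.10886166] [-0.10490271  0.00125571] [1.42109039 5.42421896 2.99459923]
mark [  50   46   55   35 1420] px [319.3 247.9] s,y mm c [-175.9   38. ] top [-167.9   40.1] bot [-184.    35.8]
ptr [103  55  50  23 802] px [326.  248.3] s,y mm c [-173.4   21.8] top [-168.1   23.1] bot [-178.7   20.4]
```

Pointer and mark agree within about 0.5 mm, and the leg has been held there for over 0.2 s with the lever open. Pinching now.

Call:
send_rows:
  travel:
    - [0, 0, 0]
    - [0, 0, 0]
    - [0, 0, 0]
    - [0, 0, 0]
    - [0, 0, 0]
    - [0, 0, 0]
    - [0, 0, 0]
    - [0, 0, 0]
  twist: [0, 0, 0, 0, 0, 0, 0, 0]
  hand: [40, 80, 110, 130, 150, 180, 220, 255]
  newtons: 40

```text
time_s: 10.9
eef_pos: [0.5296, 0.0054, 0.1103]
eef_rot: [-0.482, -0.516, 0.517, 0.483]
wrist_force: [-5.3, 3.8, 11.5]
grip_width: 0.0293
```

Call:
send_rows:
  travel:
    - [0, 0, 0]
    - [0, 0, 0]
    - [0, 0, 0]
    - [0, 0, 0]
  twist: [0, 0, 0, 0]
  hand: [255, 255, 255, 255]

```text
time_s: 11.3
eef_pos: [0.5296, 0.0055, 0.1104]
eef_rot: [-0.482, -0.516, 0.517, 0.483]
wrist_force: [-0.5, 4.7, 3.5]
grip_width: 0.0288
```

```bash
python3 - <<'E'
from h import *
for i in range(2):
    o=get_obs(); e=o['eef_pos']; print(e,leg(e),o['wrist_force'],o['grip_width'])
    im,d,K,V=shot('side'); gap(im,K,V,(240,265,310,340))
cv2.imwrite('pics/c10.png',cv2.resize(im[165:285,270:390],(590,590),interpolation=2))
E
```

```text
[0.529571   0.00550054 0.11038424] [-0.10469913  0.00089102] [-0.52158608  4.74972206  3.4520578 ] 0.028824606298432604
mark [  48   46   57   35 1407] px [319.3 247.9] s,y mm c [-175.9   37.9] top [-167.9   40.1] bot [-184.    35.8]
ptr [104  55  49  22 779] px [326.  248.3] s,y mm c [-173.2   21.7] top [-168.   23.] bot [-178.2   20.4]
[0.52956641 0.00548759 0.11035135] [-0.10468653  0.00088553] [-0.48359001  4.87919659  4.78429028] 0.029033794532788773
mark [  50   45   55   36 1410] px [319.3 247.9] s,y mm c [-175.9   38. ] top [-167.5   40.3] bot [-184.1   35.9]
ptr [104  55  49  22 765] px [326.1 248.3] s,y mm c [-173.2   21.7] top [-168.   23.] bot [-178.2   20.4]
```

View pics/c10.png

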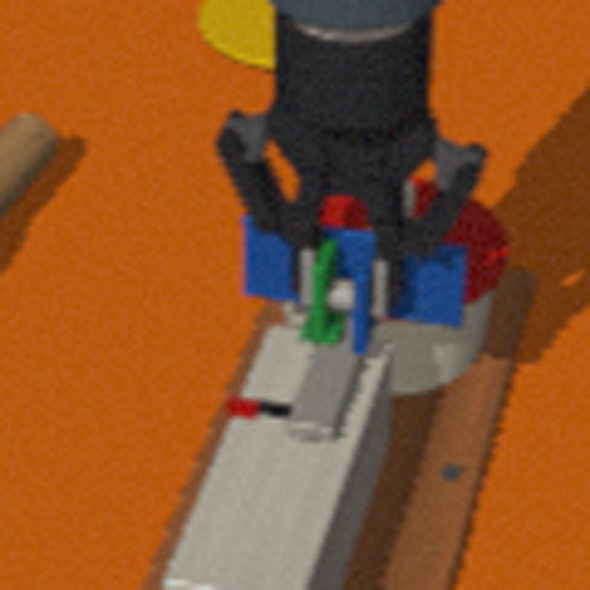

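Side crop: the fingers pinch cheek and lever at an opening of about 29 mm (fully closed), and the pointer at (275,410) is level with the mark at (242,408). One last numeric check on the lid, then hand in.

```bash
python3 - <<'E'
from h import *
im,d,K,V=shot('wrist'); P=cloud(d,K,V); hsv=cv2.cvtColor(im,cv2.COLOR_BGR2HSV)
red=((hsv[...,0]<4)|(hsv[...,0]>174))&(hsv[...,1]>150)&(P[...,2]>.06)&(P[...,2]<.1)&(d>.05)&(np.linalg.norm(P[...,:2]-T,axis=-1)<.09)
q=P[red]; A=np.c_[q[:,:2]-T,np.ones(len(q))]; s=np.linalg.lstsq(A,q[:,2],rcond=None)[0]; pc=np.percentile(q,[.5,99.5],axis=0)
print(len(q),s.round(4),pc,pc.mean(0)); ok=abs(s[2]-.079)<.004 and abs(s[:2]).max()<.03; print(ok)
if ok: print(close_job())
E
```

```text
35936 [-0.0008  0.001   0.0789] [[ 0.47685056 -0.12790411  0.07717881]
 [ 0.59666348 -0.0393358   0.08076735]] [ 0.53675702 -0.08361995  0.07897308]
True
the job is handed in; nothing more can be done
None
```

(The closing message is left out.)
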